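# Locate and clamp a valve block in the deburring fixture

## Task

The aluminium valve block has been loaded loosely on the fixture plate. Slide it along the plate, without lifting it, until it sits square against all three locating pins (the two at its far side and the one at its clamp end); then close the toggle clamp on it by pushing the red handle all the way down until the clamp locks over centre and stays shut by itself. Leave the caliper, the deburring tool and the brush where they lie.

Things in the scene. Friction and masses are not known exactly. Their poses are not given: they have to be found in the camera images.
- fixture: Fixed aluminium fixture plate, 200 (x) by 340 (y) by 15 mm thick, with three steel locating pins and a toggle clamp on it. Origin at bench level, 110 mm from the plate's near (-x) edge and midway along y; z up, plate top at z = 15 mm. All fixture coordinates below are in this frame. A block touching all three pins has its origin at (0, -61, 15) mm and its axes parallel to the fixture's.
- far_pins (a point): Midpoint between the tops of the two far-side pins, which stand 76 mm apart along the fixture's y (centres at fixture (42.5, -99) and (42.5, -23) mm). Every pin is 10 mm in diameter and stands 18 mm above the plate.
- end_pin (a point): Top centre of the third pin, at the clamp end, at fixture (0, -1) mm; 10 mm in diameter, 18 mm above the plate.
- block: Loose machined aluminium block with many bores, 75 (x) by 110 (y) mm, 0.48 to 0.67 kg. Origin at the centre of its underside, z up. Top 30 mm high from y = -15 to 55 mm; a land 42 mm high crosses its -y end (26 mm long). Starts flat on the plate, 14 to 42 mm short (to -x) of the far pins and 12 to 45 mm short (to -y) of the end pin, turned up to 0.15 rad. Slides with about 2 to 4 N.
- clamp_pivot (a point): Pivot of the clamp's arm on its base, at fixture (0, 20, 55) mm. The base is 56 mm wide (x), from fixture y = 6 to 86 mm. The clamp works in the fixture's y-z plane at x = 0: the arm swings down towards -y over the block, the handle down towards +y. Open, the arm stands upright between fixture y = 5 and 50 mm, its top 143 mm above the bench.
- clamp_handle (a joint): Turn of the clamp's handle relative to its short link, rad: 0 as found (fully open), grows as the clamp closes; over centre at about 2.0, on its stop at 2.20. Friction keeps the open clamp where it is left; pushing the handle's end takes 2 to 5 N. Past centre it snaps to the stop and stays locked.
- handle_grip (a point): On the face of the red grip (90 long, 17 wide, 19 mm thick) that is pushed to close, 20 mm from its free end. Site z points out of that face (towards fixture -y when open, up when shut), y to the free end, x along fixture x. Closing, it moves through fixture (y, z) = (53,176) (67,177) (96,173) (123,159) (141,129) to (150,76) mm; the upright handle ends level, free end at y = 170 mm.
- clamp_pad: Black rubber pad, 16 mm in diameter, on the sprung spindle of the clamp arm. Origin at the centre of its pressing face. Shut, it presses on the block's top at fixture (0, -52) mm with about 10 N.
- caliper: Digital caliper lying on the bench beyond the plate, 230 mm long, up to 72 mm across the jaws, 12 mm thick. Origin at its underside, mid-length, x along its beam.
- deburrer: Deburring hand tool with a blue handle, 150 mm long, 17 mm in diameter, lying on the bench to the right (-y) of the plate. Origin under its middle, x along it.
- brush: Hand brush with a wooden handle, 160 mm long, lying on the bench to the left (+y) of the plate. Origin under its middle, x along it.
Things that resemble listed ones, but are neither listed nor needed, are in the scene too. There is more than one size of the block; the one meant has the size given above.

How it is judged:
On the way:
1. the block is slid home against all three pins while the clamp is still open (x of block in the frame of fixture between -0.0025 and 0.0025 m and y of block in the frame of fixture between -0.0635 and -0.0585 m and angle between the x axis of block and the x axis of fixture, either way round below 0.035 rad and value of joint clamp_handle below 1.1 rad), for 0.2 s.
At the end, for the whole second after the job is handed in: The block lies flat on the plate within 2.5 mm of its place against all three pins in x and y and within 0.035 rad (2 degrees) of square; the clamp handle is past centre (joint above 2.08 rad) and stays there by itself, the pad pressing on the block with more than 6 N; the block is at rest (x of block in the frame of fixture between -0.0025 and 0.0025 m and y of block in the frame of fixture between -0.0635 and -0.0585 m and z of block in the frame of fixture between 0.0125 and 0.0175 m and angle between the x axis of block and the x axis of fixture, either way round below 0.035 rad and angle between block's own z axis and vertical below 0.05 rad and value of joint clamp_handle above 2.08 rad and contact force between clamp_pad and block above 6 N and linear speed of block below 0.01 m/s); the robot touches nothing.
It fails at once if the block is lifted off the plate or tipped (z of block in the frame of fixture above 0.027 m or angle between block's own z axis and vertical above 0.25 rad).
It fails at once if the caliper, the deburring tool or the brush is moved more than 30 mm (distance of any of caliper, deburrer, brush from where it was at the start of the episode above 0.03 m).
It also fails if it takes over 61 s, if anything falls off the work surface, if the arm or the gripper's body presses on something with over 40 N, if the wrist force passes 120 N, or if a joint passes its speed limit or range.

## Robot

A 6-joint arm with a two-finger parallel gripper is mounted at the origin on the work surface. World frame = base frame: x ahead of the robot, y to its left, z up, the work surface at z = 0. Lengths are in m, angles in rad, forces in N, time in s.
With the tool pointing down it reaches from about 0.425 to 0.95 m from the base axis. Payload 3.5 kg.
Tool frame: the origin (TCP) lies at the very end of the fingers, on their centre line; the grasp point (between the pads) lies env.grip_depth behind it (env.grip_depth is the distance from the TCP to the grasp point, in m); z points along the fingers, y is the line along which they close (so a half turn about z gives the same grasp; the last joint's range is limited). The gripper opens to 85 mm and grips with 20 to 120 N. Pads are 22 mm wide; open, the fingers measure 114 mm over their backs; the gripper's body (76 mm by 85 mm) begins 54 mm behind the grasp point. The pads swing forward as they close: fully open they stand 13 mm farther back than shut.
Start: joints at [1.138, 0.286, 1.577, -0, 1.279, -0.15], TCP at [0.188, 0.648, 0.231] pointing down, gripper open.
Joint ranges: [-2.77, 2.77], [-0.9, 2.22], [0.21, 2.48], [-1.53, 4.67], [0.24, 2.81], [-2.84, 2.84]. Speed limits (rad/s): [2.79, 2.79, 3.14, 3.14, 3.14, 3.14].

## Interface

Orientations are given as [roll, pitch, yaw] about the fixed x, y, z axes, in that order (R = Rz(yaw) Ry(pitch) Rx(roll)).
In Python, from plant import state, vision, env gives the robot as it stands.
- The arm moves only by the shell command python3 -m pendant 'ROWS' [FORCE]. ROWS is a JSON object of lists of equal length, an entry for each row: "claw": the finger opening in m, from 0 to 0.0854; "delta_pos": the shift along the tool's x, y, z in m, a list of three; "angular": the turn, a rotation vector about the tool's x, y, z in rad, a list of three. A call has 1 to 8 rows; each row shifts and turns the commanded pose from where the row before left it, along the tool's axes as they then stand; what a row does not reach is not made up. A row lasts 1/12 s, in which the tool goes at most 41.7 mm and 7.16 degrees, less where a joint would pass 70% of its speed; a pose out of reach is approached as far as the arm can. A call is refused whole if a number of a shift passes 0.0417 or a number of a turn 0.125, either way. A call with a gripper value outside its range is refused whole. The fingers move at their own pace and stop on an object; FORCE is the grip in N (left out, the last holds). Time passes only in rows, so rows that do not move let the fingers close. It gives the time, the measured TCP pose, the force, the opening and the grip force at its end, in the units of the state.
- state(): the state, without advancing time (a new reading comes with each control period).
- vision.camera(name): name is "side" or "top" or "wrist"; returns a dict with "img" (420x560x3 uint8, red, green, blue), "range_z" (420x560 float32, m along the optical axis (not along the pixel's ray), 0 where there is no reading), "mtx" (3x3 intrinsics, pixels), "cam_to_world" (4x4, takes a point from camera to world coordinates); the wrist camera has in their place "hand_eye" (4x4, takes a point from camera to tool coordinates, whose origin is the TCP and whose axes are the flange's). Camera axes: x right, y down, z forward; pixel columns grow to the right and rows downward; lengths in m; the calibration is good to about 2 mm. A picture is of the moment at which its call begins: read the wrist's pose just before it.
- env.hand_in(): hands the job in; it is judged then, once.
The state is a dict: "time": time; "joint_pos": joint angles; "joint_vel": joint speeds; "joint_efforts": joint torques, N m; "eef_pos": TCP position; "eef_rot": TCP orientation; "ft_force": force on the tool from outside, world axes, zero at the start; "ft_torque": the same for the moment, N m; "gripper_width": opening from 0.0 (shut) to 1.0 (fully open); "grip_force": force on a finger pad.
Only numpy, scipy, OpenCV 4.12 (cv2) and the standard library are available. Lean on these libraries where they do the work, as an engineer would, in place of code of your own. Each camera call takes 0.05 s, during which the arm holds its last target. There are 200 camera calls.

## Working session

There is one attempt and no reset: what is moved stays moved. The work goes in short steps, Python scripts to look and compute and a shell command to move; the robot and the scene stay as the last step left them, time stands still between calls to the robot, and variables do not carry over. Pictures are saved under pics/ and viewed, at most 10 in all, crops included, and the job is handed in when it is done.

```bash
mkdir -p pics; ls; python3 - <<'E'
from plant import state, vision, env
import cv2,numpy as np
s=state();print(s['time'],s['eef_pos'],s['eef_rot'],s['gripper_width'],env.grip_depth)
for n in ['top','side']:
    c=vision.camera(n);np.savez(f'{n}.npz',**c)
    cv2.imwrite(f'pics/{n}0.png',c['img'][:,:,::-1]);print(n,c['mtx'],c['cam_to_world'])
E
```

```text
pics
0.0 [0.18806597 0.6475754  0.22989845] [-3.13919607e+00 -3.48716544e-04  2.85875878e+00] 1.0021591008249533 0.0187
top [[443.89059548   0.         280.46051742]
 [  0.         443.89059548 212.92113313]
 [  0.           0.           1.        ]] [[ 0.01538235 -0.98139256  0.19139497  0.34723429]
 [-0.99914173 -0.02244957 -0.0348112   0.06704648]
 [ 0.03846019 -0.19069523 -0.98089558  1.24374765]
 [ 0.          0.          0.          1.        ]]
side [[508.29399973   0.         285.88914189]
 [  0.         508.29399973 212.5335681 ]
 [  0.           0.           1.        ]] [[ 0.92202321 -0.27697899  0.27047335  0.25749785]
 [-0.38713117 -0.65672675  0.64717805 -0.69941917]
 [-0.00162764 -0.70142185 -0.71274451  0.92816782]
 [ 0.          0.          0.          1.        ]]
```

View pics/top0.png

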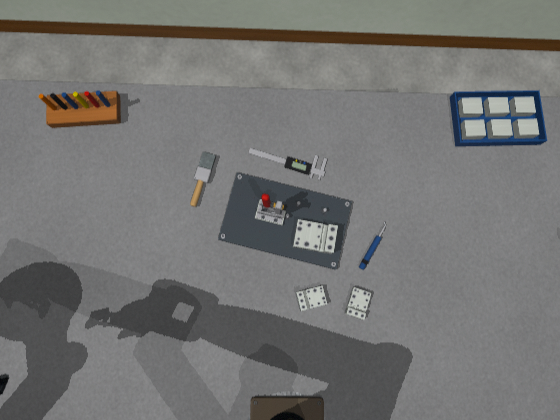

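View pics/side0.png

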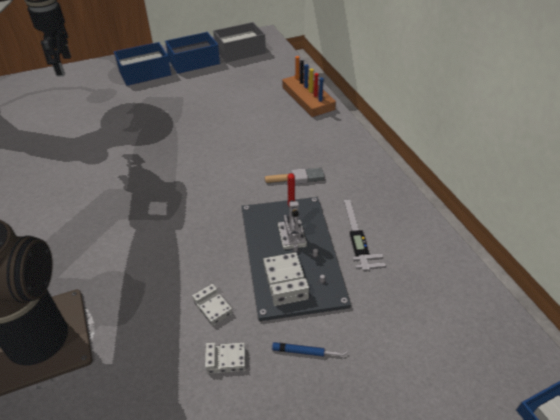

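The top view shows the plate, with corners at about (238,174), (352,202), (337,268) and (219,240). The block is at (316,236), its land to the right, and the clamp is at (270,210) with its red grip at (265,200). The two small blocks on the bench at (312,297) and (359,301) are decoys. The side view agrees. Next I'll measure the plate and block.

```bash
cat > h.py <<'E'
import numpy as np,cv2
def cloud(c,T):
    z=c['range_z'];v,u=np.mgrid[:z.shape[0],:z.shape[1]]
    K=c['mtx'];P=np.stack([(u-K[0,2])*z/K[0,0],(v-K[1,2])*z/K[1,1],z,np.ones_like(z)],-1)
    return (P@np.asarray(T).T)[...,:3]
def ray(c,T,uv,z):
    K=c['mtx'];uv=np.atleast_2d(uv).astype(float)
    d=np.c_[(uv-K[:2,2])/[K[0,0],K[1,1]],np.ones(len(uv))]@T[:3,:3].T
    o=T[:3,3];return (o+d*((z-o[2])/d[:,2])[:,None])[:,:2]
def big(m):
    n,l,s,_=cv2.connectedComponentsWithStats(m.astype(np.uint8));return l==1+np.argmax(s[1:,4])
E
python3 - <<'E'
from h import *
for n in ['top','side']:
    c=dict(np.load(n+'.npz'));T=c['cam_to_world'];P=cloud(c,T);g=c['img'].astype(int)
    win=np.zeros(g.shape[:2],bool)
    (win.__setitem__((slice(165,275),slice(210,360)),True) if n=='top' else win.__setitem__((slice(190,325),slice(235,355)),True))
    m=g.mean(2); dark=win&(m<75)
    print(n,'bench/plate mean',m[win&(P[...,2]<.008)].mean(),m[dark].mean(),'z',np.median(P[...,2][dark]))
    cl=cv2.morphologyEx(dark.astype(np.uint8),cv2.MORPH_CLOSE,np.ones((9,9)))
    k=big(cl);v,u=np.nonzero(k)
    r=cv2.minAreaRect(ray(c,T,np.c_[u,v],.015).astype(np.float32)*1000);print('plate',r)
    a=np.deg2rad(r[2]);
    w=win&(m>140); k=big(w);z=P[...,2][k];print('block px',k.sum(),'z pct',np.percentile(z,[5,25,50,75,95]))
    q=P[k&(P[...,2]>.036)][:,:2];print('block',cv2.minAreaRect(q.astype(np.float32)*1000))
    red=(g[...,0]>120)&(g[...,1]<60)&win if n=='top' else (g[...,0]>110)&(g[...,1]<60)&(np.abs(np.mgrid[:420,:560][1]-291)<15)
    q=P[red];print('red',red.sum(),np.median(q,0),q[:,2].max() if len(q) else 0)
E
```

```text
top bench/plate mean 125.17668674956201 68.5370820668693 z 0.015827459059079674
plate ((568.3046264648438, 7.66339111328125), (338.6649169921875, 201.0891571044922), 76.7542953491211)
block px 926 z pct [0.03759659 0.04408713 0.04645318 0.05074844 0.06003941]
block ((443.8313293457031, -38.67237091064453), (120.62435913085938, 259.768310546875), 67.32643127441406)
red 37 [0.59032054 0.06801015 0.19409344] 0.19903501163023174
side bench/plate mean 115.56735178292064 64.35651682216567 z 0.015733886104524752
plate ((569.0361938476562, 22.165176391601562), (387.88507080078125, 199.3338165283203), 76.82596588134766)
block px 705 z pct [0.04341037 0.04477661 0.04590558 0.0470197  0.04862695]
block ((414.7103271484375, -363.0479736328125), (738.1536865234375, 81.08229064941406), 71.2181625366211)
red 26 [0.58881783 0.06469662 0.19471609] 0.19778273804094304
```

```bash
for i in 1; do python3 -m pendant '{"claw":[0.085,0.085,0.085,0.085,0.085,0.085,0.085,0.085],"delta_pos":[[0,0,-0.02],[-0.0234,-0.0308,0],[-0.0234,-0.0308,0],[-0.0234,-0.0308,0],[-0.0234,-0.0308,0],[-0.0234,-0.0308,0],[-0.0234,-0.0308,0],[-0.0234,-0.0308,0]],"angular":[[0,0,-0.051],[0,0,0],[0,0,0],[0,0,0],[0,0,0],[0,0,0],[0,0,0],[0,0,0]]}'; done
python3 -c "
from plant import vision,state
print(vision.camera('wrist')['hand_eye'],state()['joint_pos'])"
```

```text
time: 0.77
eef_pos: [0.2982, 0.3988, 0.2508]
eef_rot: [-3.141, -0.0, 2.91]
ft_force: [1.2, 0.3, 0.7]
gripper_width: 0.993
grip_force: 0.0
[[ 1.17925800e-03 -9.51328301e-01 -3.08177016e-01  7.86663641e-02]
 [ 9.99998753e-01  1.44549408e-03 -6.35618134e-04 -6.99979326e-04]
 [ 1.05014957e-03 -3.08175882e-01  9.51328819e-01 -1.42757387e-01]
 [ 0.00000000e+00  0.00000000e+00  0.00000000e+00  1.00000000e+00]] [ 0.71687963 -0.13038201  1.98450559 -0.00520852  1.29055276 -0.61765122]
```

```bash
python3 -m pendant '{"claw":[0.085,0.085,0.085,0.085,0.085,0.085,0.085],"delta_pos":[[-0.0234,-0.0308,0],[-0.0234,-0.0308,0],[-0.0234,-0.0308,0],[-0.0234,-0.0308,0],[-0.0234,-0.0308,0],[-0.0234,-0.0308,0],[-0.0234,-0.0308,0]],"angular":[[0,0,0],[0,0,0],[0,0,0],[0,0,0],[0,0,0],[0,0,0],[0,0,0]]}' && python3 -m pendant '{"claw":[0.085,0.085,0.085,0.085,0.085,0.085,0.085,0.085],"delta_pos":[[-0.0234,-0.0308,0],[-0.0234,-0.0308,0],[-0.0234,-0.0308,0],[-0.0234,-0.0308,0],[-0.0234,-0.0308,0],[-0.0234,-0.0308,0],[0,0,0],[0,0,0]],"angular":[[0,0,0],[0,0,0],[0,0,0],[0,0,0],[0,0,0],[0,0,0],[0,0,0],[0,0,0]]}'
python3 - <<'E'
from h import *
from plant import vision,state
from scipy.spatial.transform import Rotation as R
s=state();c=vision.camera('wrist')
W=np.eye(4);W[:3,:3]=R.from_euler('xyz',s['eef_rot']).as_matrix();W[:3,3]=s['eef_pos']
np.savez('wrist.npz',T=W@c['hand_eye'],**c);cv2.imwrite('pics/w1.png',c['img'][:,:,::-1]);print(s['eef_pos'],s['ft_force'],s['joint_vel'])
E
```

```text
time: 1.4
eef_pos: [0.4081, 0.1515, 0.2511]
eef_rot: [3.142, -0.0, 2.91]
ft_force: [0.0, 0.6, -0.0]
gripper_width: 0.998
grip_force: 0.0
time: 2.07
eef_pos: [0.5023, -0.0604, 0.2505]
eef_rot: [3.141, -0.002, 2.906]
ft_force: [0.8, 1.1, -0.2]
gripper_width: 0.995
grip_force: 0.0
[ 0.50232694 -0.06040586  0.25054772] [ 0.75990527  1.10426841 -0.22548673] [ 0.05050258 -0.03040744  0.02924849  0.00876738  0.00788519  0.00513779]
```

View pics/w1.png

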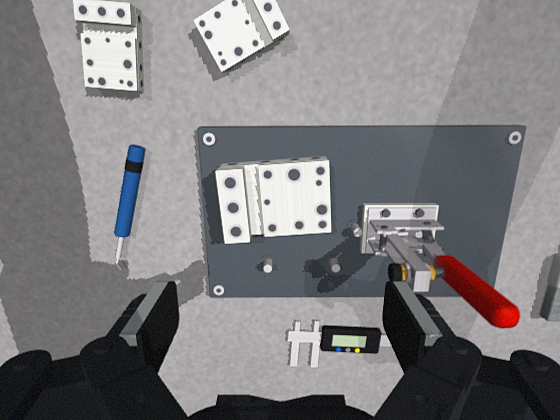

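The wrist view shows the block at about (272,200), turned slightly. The far pins are at (267,266) and (335,266), the end pin is at (358,230), and the grip end is at (510,315).

```bash
python3 - <<'E'
from h import *
c=dict(np.load('wrist.npz'));T=c['T'];P=cloud(c,T);g=c['img'].astype(int);m=g.mean(2)
yaw=-.2312;o=np.array([.578,.0054])
Rm=np.array([[np.cos(yaw),-np.sin(yaw)],[np.sin(yaw),np.cos(yaw)]])
F=lambda p:((np.atleast_2d(p)-o)@Rm*1000).round(1)
scr=np.array([[209,139],[515,138],[218,290]])
print('screws',F(ray(c,T,scr,.015)).tolist())
dark=(m<100);dark[:120]=0;dark[300:]=0;dark[:,:190]=0;dark[:,530:]=0
k=big(dark);v,u=np.nonzero(k);q=F(ray(c,T,np.c_[u,v],.015));print('plate ext',np.percentile(q,[.3,99.7],axis=0).tolist())
# near edge line & right-end line fit
near=np.array([[x,np.nonzero(k[:,x])[0][0]] for x in range(230,500,5)]);f=F(ray(c,T,near,.015));p=np.polyfit(f[:,1],f[:,0],1);print('near edge fx=%.1f at y0 slope %.4f'%(p[1],p[0]))
print('pins z.033',F(ray(c,T,[[267,264],[335,264],[358,229]],.033)).tolist())
win=np.zeros(m.shape,bool);win[145:250,205:340]=1
Z=P[...,2]
for lo,hi in((.040,.050),(.052,.063)):
    k=big(win&(Z>lo)&(Z<hi));q=P[k];r=cv2.minAreaRect(F(q[:,:2]).astype(np.float32));print('z%.4f'%np.median(q[:,2]),r)
k=big(win&(Z>.036));print('all',cv2.minAreaRect(F(P[k][:,:2]).astype(np.float32)))
E
```

```text
screws [[-98.4, -156.5], [-98.5, 161.8], [78.8, -157.1]]
plate ext [[-111.5, -167.5], [90.4, 170.4]]
near edge fx=-111.4 at y0 slope -0.0012
pins z.033 [[36.2, -97.4], [36.4, -22.0], [-4.8, 0.9]]
z0.0451 ((-41.086788177490234, -67.51741027832031), (75.85051727294922, 70.00498962402344), 3.951089382171631)
z0.0571 ((-36.94760513305664, -129.36607360839844), (75.1927490234375, 26.30176544189453), 4.007808685302734)
all ((-69.00564575195312, -89.57051849365234), (134.5946502685547, 110.15887451171875), 3.951089382171631)
```

Every size matches: plate 339x201, block 75x70 plus a 26 mm land. In the fixture frame the block origin is about (-40,-87) mm, turned +0.068 rad. I'll put the two spread fingers behind its near face and descend.

```bash
python3 -m pendant '{"claw":[0.045,0.045,0.045,0.045,0.045,0.045,0.045,0.045],"delta_pos":[[0.024,-0.003,0],[0.024,-0.003,0],[0,0,0.038],[0,0,0.038],[0,0,0.038],[0,0,0.038],[0,0,0.03],[0,0,0.02]],"angular":[[0,0,0],[0,0,0],[0,0,0],[0,0,0],[0,0,0],[0,0,0],[0,0,0],[0,0,0]]}' && python3 -m pendant '{"claw":[0.045,0.045,0.045],"delta_pos":[[0,0,0.016],[0,0,0.010],[0,0,0]],"angular":[[0,0,0],[0,0,0],[0,0,0]]}'
```

```text
time: 2.78
eef_pos: [0.4513, -0.0511, 0.046]
eef_rot: [3.141, -0.005, 2.912]
ft_force: [-0.7, -0.4, -0.8]
gripper_width: 0.528
grip_force: 0.0
time: 3.03
eef_pos: [0.4521, -0.0518, 0.0213]
eef_rot: [3.141, -0.005, 2.912]
ft_force: [-0.8, -0.2, -0.3]
gripper_width: 0.526
grip_force: 0.0
```

```bash
python3 -m pendant '{"claw":[0.045,0.045,0.045,0.045,0.045,0.045,0.045,0.045],"delta_pos":[[-0.007,0,0],[-0.007,0,0],[-0.007,0,0],[-0.007,0,0],[-0.007,0,0],[-0.007,0,0],[-0.006,0,0],[-0.005,0,0]],"angular":[[0,0,0],[0,0,0],[0,0,0],[0,0,0],[0,0,0],[0,0,0],[0,0,0],[0,0,0]]}'
python3 - <<'E'
from plant import state,vision
import cv2
c=vision.camera('top');s=state();print(s['eef_pos'],s['ft_force'])
cv2.imwrite('pics/t2.png',cv2.resize(c['img'][150:290,200:380,::-1],None,fx=4,fy=4))
E
```

```text
time: 3.7
eef_pos: [0.5065, -0.0661, 0.0235]
eef_rot: [-3.142, 0.0, 2.91]
ft_force: [-3.1, 0.6, 1.8]
gripper_width: 0.524
grip_force: 1.5
[ 0.50757894 -0.06650131  0.02367529] [-0.32503387  0.0463474   0.38547455]
```

View pics/t2.png

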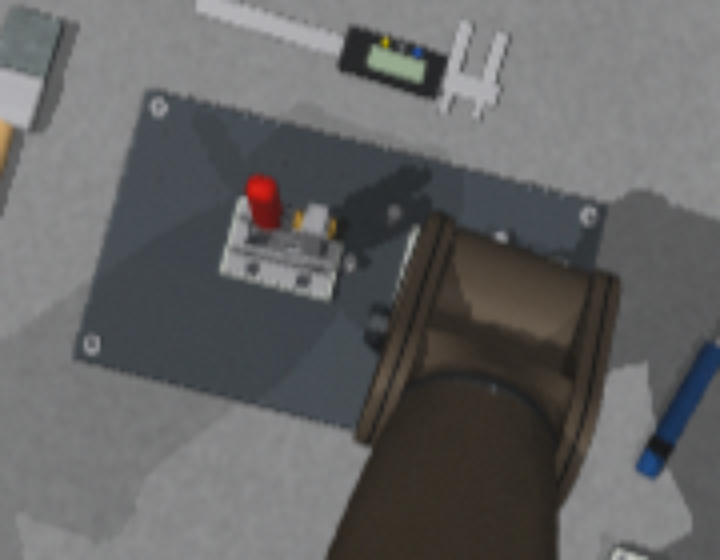

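The top view shows the block's far edge near the far pins, with the hand behind it. The clamp is still open and the tools haven't moved. Next I go over to the -y end with the fingers shut.

```bash
python3 -m pendant '{"claw":[0.045,0.045,0.0,0.0,0.0,0.0,0.0,0.0],"delta_pos":[[0.01,0,0],[0,0,-0.03],[0,0,-0.03],[-0.02,-0.028,0],[-0.02,-0.028,0],[-0.018,-0.027,0],[0,0,0],[0,0,0.02]],"angular":[[0,0,0],[0,0,0],[0,0,0],[0,0,0],[0,0,0],[0,0,0],[0,0,0],[0,0,0]]}' && python3 -m pendant '{"claw":[0.0,0.0,0.0,0.0],"delta_pos":[[0,0,0.02],[0,0,0.014],[0,0,0.006],[0,0,0]],"angular":[[0,0,0],[0,0,0],[0,0,0],[0,0,0]]}'
python3 - <<'E'
from h import *
from plant import vision,state
from scipy.spatial.transform import Rotation as R
s=state();c=vision.camera('wrist')
W=np.eye(4);W[:3,:3]=R.from_euler('xyz',s['eef_rot']).as_matrix();W[:3,3]=s['eef_pos']
np.savez('wrist2.npz',T=W@c['hand_eye'],**c);cv2.imwrite('pics/w3.png',c['img'][:,:,::-1])
d=s['eef_pos'][:2]-np.array([.578,.0054]);a=-.2312
print((np.cos(a)*d[0]+np.sin(a)*d[1]),(-np.sin(a)*d[0]+np.cos(a)*d[1]),s['eef_pos'])
E
```

```text
time: 4.42
eef_pos: [0.5368, -0.1608, 0.0675]
eef_rot: [-3.139, 0.01, 2.907]
ft_force: [0.2, 0.2, 0.8]
gripper_width: 0.005
grip_force: 0.0
time: 4.75
eef_pos: [0.5316, -0.1565, 0.0214]
eef_rot: [3.141, -0.004, 2.91]
ft_force: [-1.1, -1.0, 0.4]
gripper_width: 0.002
grip_force: 0.0
-0.008012380872378926 -0.16825828560982836 [ 0.53164514 -0.15654529  0.02143802]
```

View pics/w3.png

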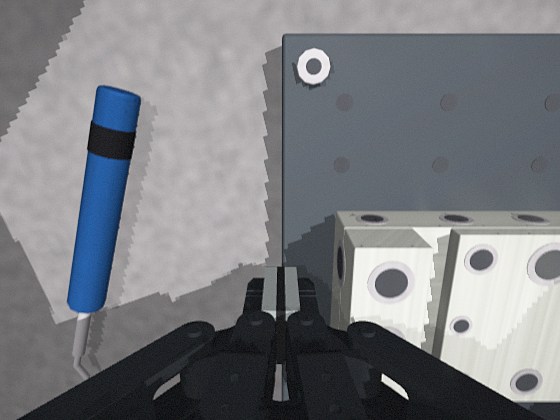

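The wrist view shows the block square on the plate, its -y face at column 337, with the shut fingers at columns 250-316 and a clear gap between them. Pushing +y.

```bash
python3 -m pendant '{"claw":[0.0,0.0,0.0,0.0,0.0,0.0,0.0,0.0],"delta_pos":[[-0.004,0.006,0],[0,0.006,0],[0,0.006,0],[0,0.005,0],[0,0.004,0],[0,0.004,0],[0,0.003,0],[0,0,0]],"angular":[[0,0,0],[0,0,0],[0,0,0],[0,0,0],[0,0,0],[0,0,0],[0,0,0],[0,0,0]]}'  && python3 -m pendant '{"claw":[0.0,0.0,0.0],"delta_pos":[[0,0.002,0],[0,0.002,0],[0,0,0]],"angular":[[0,0,0],[0,0,0],[0,0,0]]}'
```

```text
time: 5.47
eef_pos: [0.5452, -0.1246, 0.0233]
eef_rot: [3.141, -0.0, 2.91]
ft_force: [0.8, -0.7, -0.4]
gripper_width: -0.002
grip_force: 0.0
time: 5.72
eef_pos: [0.546, -0.1213, 0.0232]
eef_rot: [3.141, -0.0, 2.91]
ft_force: [-0.7, -1.1, 1.3]
gripper_width: -0.001
grip_force: 0.6
```

```bash
for i in 1; do python3 -m pendant '{"claw":[0.0,0.0,0.0],"delta_pos":[[0,0.002,0],[0,0.002,0],[0,0,0]],"angular":[[0,0,0],[0,0,0],[0,0,0]]}';  python3 -m pendant '{"claw":[0.0,0.0],"delta_pos":[[0,0.002,0],[0,0,0]],"angular":[[0,0,0],[0,0,0]]}'; done; python3 - <<'E'
from h import *
from plant import vision
c=vision.camera('top')
cv2.imwrite('pics/t4.png',cv2.resize(c['img'][165:285,210:365,::-1],None,fx=5,fy=5,interpolation=cv2.INTER_CUBIC))
E
```

```text
time: 5.97
eef_pos: [0.5468, -0.1182, 0.0232]
eef_rot: [-3.14, -0.0, 2.911]
ft_force: [-1.0, -5.8, 0.9]
gripper_width: -0.003
grip_force: 2.6
time: 6.13
eef_pos: [0.5472, -0.1182, 0.0235]
eef_rot: [-3.136, 0.0, 2.912]
ft_force: [-2.6, -11.5, 0.2]
gripper_width: 0.0
grip_force: 5.8
```

View pics/t4.png

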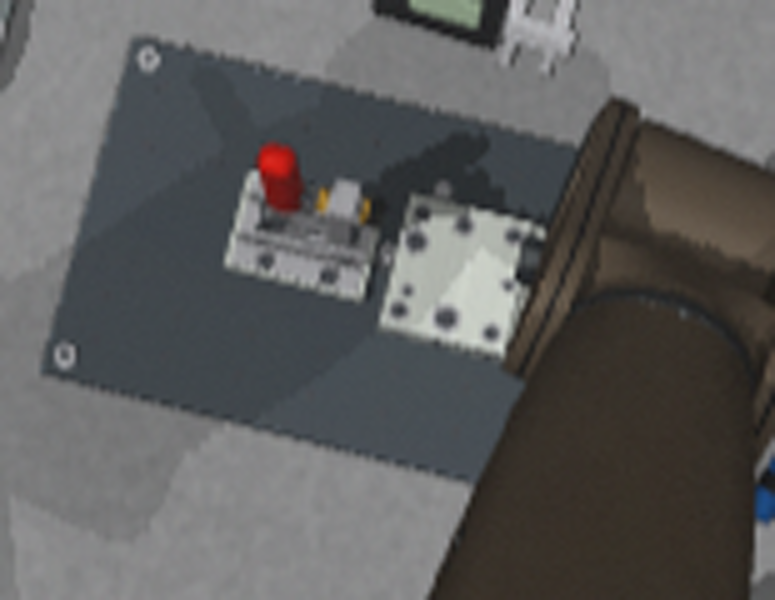

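The block is against the end pin: the force jumped to 12 N and TCP stopped. The top view shows its +y face on the end pin at (388,255) and the far edge close to the far pins. Next I go back to the near side for the final +x push.

```bash
python3 -m pendant '{"claw":[0.0,0.0,0.0,0.0,0.045,0.045,0.045,0.045],"delta_pos":[[0,-0.008,0],[0,0,-0.03],[0,0,-0.03],[0.03,0.01,0],[0.03,0.03,0],[0.005,0.035,0],[0,0,0],[0,0,0.02]],"angular":[[0,0,0],[0,0,0],[0,0,0],[0,0,0],[0,0,0],[0,0,0],[0,0,0],[0,0,0]]}' && python3 -m pendant '{"claw":[0.045,0.045,0.045,0.045,0.045,0.045,0.045],"delta_pos":[[0,0,0.02],[0,0,0.014],[0,0,0.006],[0,0,0],[-0.006,0,0],[-0.004,0,0],[0,0,0]],"angular":[[0,0,0],[0,0,0],[0,0,0],[0,0,0],[0,0,0],[0,0,0],[0,0,0]]}' && python3 -m pendant '{"claw":[0.045,0.045,0.045,0.045],"delta_pos":[[-0.002,0,0],[-0.002,0,0],[-0.002,0,0],[0,0,0]],"angular":[[0,0,0],[0,0,0],[0,0,0],[0,0,0]]}'
```

```text
time: 6.85
eef_pos: [0.5024, -0.0347, 0.0665]
eef_rot: [3.141, 0.007, 2.913]
ft_force: [0.8, -1.0, 0.2]
gripper_width: 0.528
grip_force: 0.0
time: 7.43
eef_pos: [0.512, -0.0393, 0.0249]
eef_rot: [-3.142, 0.004, 2.909]
ft_force: [0.6, -0.7, 0.5]
gripper_width: 0.531
grip_force: 0.0
time: 7.77
eef_pos: [0.5154, -0.0399, 0.0233]
eef_rot: [3.142, -0.001, 2.91]
ft_force: [-1.7, 0.3, 1.1]
gripper_width: 0.527
grip_force: 0.9
```

```bash
python3 -m pendant '{"claw":[0.045,0.045,0.045],"delta_pos":[[-0.002,0,0],[0,0,0],[0,0,0]],"angular":[[0,0,0],[0,0,0],[0,0,0]]}' ; python3 -m pendant '{"claw":[0.045,0.045,0.045],"delta_pos":[[-0.002,0,0],[0,0,0],[0,0,0]],"angular":[[0,0,0],[0,0,0],[0,0,0]]}'
```

```text
time: 8.02
eef_pos: [0.5165, -0.0401, 0.023]
eef_rot: [3.142, -0.003, 2.91]
ft_force: [-4.7, 1.0, 3.3]
gripper_width: 0.527
grip_force: 2.6
time: 8.27
eef_pos: [0.5164, -0.04, 0.0224]
eef_rot: [3.142, -0.008, 2.91]
ft_force: [-9.3, 2.1, 5.1]
gripper_width: 0.527
grip_force: 4.7
```

```bash
python3 -m pendant '{"claw":[0.045,0.045,0.045],"delta_pos":[[-0.002,0,0],[0,0,0],[0,0,0]],"angular":[[0,0,0],[0,0,0],[0,0,0]]}' ; python3 -m pendant '{"claw":[0.045,0.045,0.0,0,0,0,0,0],"delta_pos":[[0.015,0,0],[0,0,-0.04],[0,0,-0.04],[0,0,-0.04],[0,0,-0.04],[0,0,-0.04],[0,0,-0.03],[0,0,0]],"angular":[[0,0,0],[0,0,0],[0,0,0],[0,0,0],[0,0,0],[0,0,0],[0,0,0],[0,0,0]]}'
python3 - <<'E'
from h import *
from plant import vision,state
from scipy.spatial.transform import Rotation as R
s=state();c=vision.camera('wrist')
W=np.eye(4);W[:3,:3]=R.from_euler('xyz',s['eef_rot']).as_matrix();W[:3,3]=s['eef_pos']
T=W@c['hand_eye'];np.savez('wrist3.npz',T=T,**c);cv2.imwrite('pics/w5.png',c['img'][:,:,::-1])
P=cloud(c,T);m=c['img'].astype(float).mean(2);Z=P[...,2]
a=-.2312;o=np.array([.578,.0054]);Rm=np.array([[np.cos(a),-np.sin(a)],[np.sin(a),np.cos(a)]])
F=lambda p:(np.atleast_2d(p)-o)@Rm*1000
print('tcp',F(s['eef_pos'][:2]),s['eef_pos'])
X=F(P[...,:2].reshape(-1,2)).reshape(P.shape[:2]+(2,))
win=(X[...,0]>-60)&(X[...,0]<60)&(X[...,1]<4)&(X[...,1]>-150)
for lo,hi in((.041,.049),(.053,.062)):
    k=big(win&(Z>lo)&(Z<hi));print(cv2.minAreaRect(X[k].astype(np.float32)))
k=(X[...,0]>-100)&(X[...,0]<100)&(X[...,1]<200)&(X[...,1]>-200)&(Z>.011)&(Z<.019)
print('plate',np.percentile(X[k],[.3,99.7],axis=0))
E
```

```text
time: 8.52
eef_pos: [0.5165, -0.0398, 0.0219]
eef_rot: [3.141, -0.014, 2.911]
ft_force: [-13.3, 3.4, 8.3]
gripper_width: 0.524
grip_force: 6.7
time: 9.18
eef_pos: [0.5115, -0.0391, 0.2628]
eef_rot: [-3.141, 0.019, 2.91]
ft_force: [1.3, -0.2, 1.1]
gripper_width: 0.001
grip_force: 0.0
tcp [[-54.556045   -58.56873807]] [ 0.5114748  -0.03910906  0.26282911]
((-1.1170501708984375, -39.42153549194336), (69.78208923339844, 76.25752258300781), 89.83161926269531)
((-1.6292686462402344, -101.5767593383789), (26.17406463623047, 74.71073913574219), 89.98904418945312)
plate [[ -99.41625377 -167.45874826]
 [  87.02311894  170.1414133 ]]
```

View pics/w5.png

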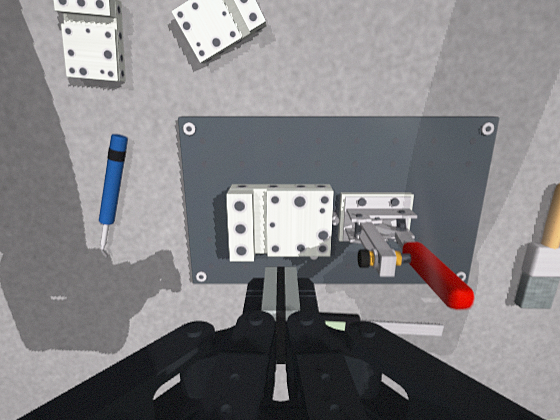

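The wrist view shows the block seated: it measures (-1.2,-59.4) mm and square, and my frame's own offset is about (-1,+1.5), so that is home. The clamp is open, with the red grip end at (455,295). I'll go beside the handle with the fingers shut.

```bash
python3 -m pendant '{"claw":[0,0,0,0,0,0,0,0],"delta_pos":[[-0.018,0.028,0],[-0.018,0.028,0],[-0.018,0.026,0],[0,0,0],[0,0,0.035],[0,0,0.035],[0,0,0.025],[0,0,0]],"angular":[[0,0,0],[0,0,0],[0,0,0],[0,0,0],[0,0,0],[0,0,0],[0,0,0],[0,0,0]]}'
python3 - <<'E'
from h import *
from plant import vision,state
c=vision.camera('side');s=state();d=np.array(s['eef_pos'][:2])-[.578,.0054];a=-.2312
print(np.cos(a)*d[0]+np.sin(a)*d[1],-np.sin(a)*d[0]+np.cos(a)*d[1],s['eef_pos'],s['ft_force'])
cv2.imwrite('pics/s6.png',cv2.resize(c['img'][90:310,210:370,::-1],None,fx=2.7,fy=2.7,interpolation=cv2.INTER_CUBIC))
E
```

```text
time: 9.9
eef_pos: [0.573, 0.0299, 0.1497]
eef_rot: [-3.14, -0.014, 2.91]
ft_force: [-0.9, -0.3, -1.1]
gripper_width: -0.004
grip_force: 0.0
-0.008411435147277584 0.022897455858883534 [0.57505923 0.02961565 0.15341689] [ 0.34356308 -0.25021835  0.84288702]
```

View pics/s6.png

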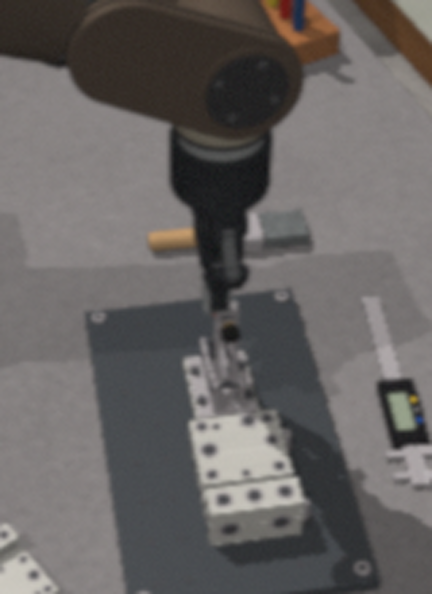

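The side view shows the tip just above the clamp arm, in line with the handle behind it, touching nothing. I'll raise it slightly and start pushing +y.

```bash
python3 -m pendant '{"claw":[0,0,0,0,0,0,0,0],"delta_pos":[[-0.007,0.004,-0.012],[0,0.008,-0.003],[0,0.008,0],[0,0.008,0],[0,0.008,0],[0,0.008,0],[0,0.008,0.001],[0,0.008,0.001]],"angular":[[0,0,0],[0,0,0],[0,0,0],[0,0,0],[0,0,0],[0,0,0],[0,0,0],[0,0,0]]}'
cat > f.py <<'E'
from h import *
from plant import vision,state
import sys
s=state();d=np.array(s['eef_pos'][:2])-[.578,.0054];a=-.2312
print('fx %.4f fy %.4f'%(np.cos(a)*d[0]+np.sin(a)*d[1],-np.sin(a)*d[0]+np.cos(a)*d[1]),s['eef_pos'],s['ft_force'])
c=vision.camera('side');P=cloud(c,c['cam_to_world']);g=c['img'].astype(int)
r=(g[...,0]>100)&(g[...,1]<60)&(g[...,2]<60);r[:130]=0;r[330:]=0;r[:,:230]=0;r[:,370:]=0
q=P[r];q=q[q[:,2]>.03]
f=(q[:,:2]-[.578,.0054])@np.array([[np.cos(a),-np.sin(a)],[np.sin(a),np.cos(a)]])
print('red n',len(q),'fx,fy,z pct5/50/95',np.percentile(np.c_[f,q[:,2]],[5,50,95],axis=0).round(3).tolist() if len(q) else 0)
if len(sys.argv)>1: cv2.imwrite(sys.argv[1],cv2.resize(c['img'][90:310,210:370,::-1],None,fx=2.7,fy=2.7))
E
python3 f.py
```

```text
time: 10.62
eef_pos: [0.5987, 0.0873, 0.171]
eef_rot: [-3.141, -0.0, 2.91]
ft_force: [0.4, -0.8, -1.1]
gripper_width: 0.001
grip_force: 0.3
fx 0.0014 fy 0.0845 [0.59871549 0.0873431  0.17102817] [ 0.40630713 -0.76654166 -1.05892786]
red n 134 fx,fy,z pct5/50/95 [[-0.011, 0.07, 0.117], [-0.004, 0.079, 0.138], [0.003, 0.089, 0.159]]
```

```bash
python3 -m pendant '{"claw":[0,0,0,0,0,0,0,0],"delta_pos":[[0,0.0085,0.004],[0,0.0085,0.005],[0,0.0085,0.006],[0,0.005,0.007],[0,0.0045,0.0075],[0,0.0045,0.0075],[0,0.004,0.0075],[0,0,0]],"angular":[[0,0,0],[0,0,0],[0,0,0],[0,0,0],[0,0,0],[0,0,0],[0,0,0],[0,0,0]]}'
python3 f.py pics/s7.png
```

```text
time: 11.33
eef_pos: [0.6072, 0.1291, 0.1238]
eef_rot: [-3.141, -0.005, 2.91]
ft_force: [-0.3, -0.5, 0.3]
gripper_width: -0.0
grip_force: 0.0
fx 0.0001 fy 0.1271 [0.60720305 0.12914753 0.1238232 ] [-0.31294954 -0.53108872  0.33020259]
red n 126 fx,fy,z pct5/50/95 [[-0.01, 0.085, 0.096], [-0.004, 0.105, 0.106], [0.003, 0.126, 0.116]]
```

View pics/s7.png

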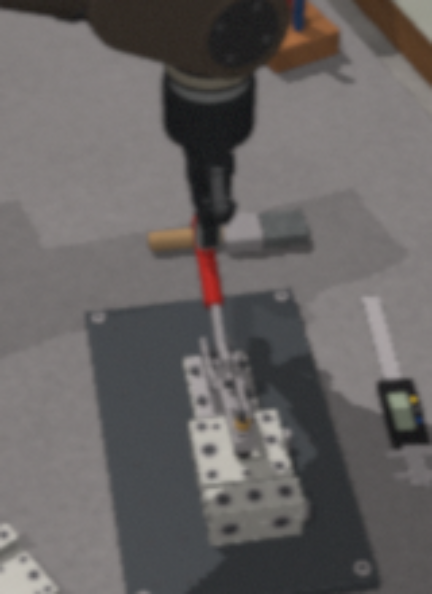

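The side view shows the red handle at (208,275) tilted well over, about 26° above level, and the clamp arm lying over the block. I'll press down to the stop.

```bash
python3 -m pendant '{"claw":[0,0,0,0,0,0,0,0],"delta_pos":[[0,0.002,0.009],[0,0.002,0.009],[0,0.002,0.009],[0,0.002,0.009],[0,0.001,0.007],[0,0,0.005],[0,0,0.004],[0,0,0]],"angular":[[0,0,0],[0,0,0],[0,0,0],[0,0,0],[0,0,0],[0,0,0],[0,0,0],[0,0,0]]}'
python3 f.py
```

```text
time: 12.05
eef_pos: [0.6106, 0.1375, 0.0749]
eef_rot: [-3.141, -0.002, 2.91]
ft_force: [-3.1, 0.1, 4.0]
gripper_width: -0.0
grip_force: 1.7
fx 0.0014 fy 0.1360 [0.61056333 0.13748533 0.07493683] [-3.12475782  0.13749752  3.9962472 ]
red n 96 fx,fy,z pct5/50/95 [[-0.011, 0.084, 0.068], [-0.005, 0.103, 0.074], [0.003, 0.125, 0.077]]
```

Nearly level now. I'll press a little further to confirm it is on the stop, then retract and look.

```bash
python3 -m pendant '{"claw":[0,0,0,0],"delta_pos":[[0,0,0.003],[0,0,0.003],[0,0,0.002],[0,0,0]],"angular":[[0,0,0],[0,0,0],[0,0,0],[0,0,0]]}'; python3 -m pendant '{"claw":[0,0,0,0,0,0,0,0],"delta_pos":[[0,0,-0.02],[0,0,-0.03],[0,0,-0.03],[0,0,-0.04],[0.03,0,-0.02],[0.04,0,0],[0.04,0,0],[0,0,0]],"angular":[[0,0,0],[0,0,0],[0,0,0],[0,0,0],[0,0,0],[0,0,0],[0,0,0],[0,0,0]]}'
python3 f.py pics/s8.png
python3 - <<'E'
from h import *
from plant import vision,state
from scipy.spatial.transform import Rotation as R
s=state();c=vision.camera('wrist')
W=np.eye(4);W[:3,:3]=R.from_euler('xyz',s['eef_rot']).as_matrix();W[:3,3]=s['eef_pos']
T=W@c['hand_eye'];cv2.imwrite('pics/w8.png',c['img'][:,:,::-1])
P=cloud(c,T);Z=P[...,2]
a=-.2312;X=((P[...,:2]-[.578,.0054])@np.array([[np.cos(a),-np.sin(a)],[np.sin(a),np.cos(a)]]))*1000
win=(X[...,0]>-60)&(X[...,0]<60)&(X[...,1]<4)&(X[...,1]>-150)&(Z>.053)&(Z<.062)
print(win.sum())
if win.sum()>50: print(cv2.minAreaRect(X[big(win)].astype(np.float32)))
E
```

```text
time: 12.43
eef_pos: [0.6123, 0.1374, 0.0724]
eef_rot: [-3.141, 0.001, 2.91]
ft_force: [-9.5, -1.5, 22.4]
gripper_width: -0.005
grip_force: 11.0
time: 13.1
eef_pos: [0.4963, 0.1639, 0.2039]
eef_rot: [-3.14, -0.008, 2.912]
ft_force: [-0.4, 0.3, -2.1]
gripper_width: 0.001
grip_force: 0.0
fx -0.1158 fy 0.1356 [0.49632455 0.16391031 0.20392481] [-0.36448824  0.29076673 -2.12109716]
red n 161 fx,fy,z pct5/50/95 [[-0.01, 0.086, 0.07], [-0.004, 0.12, 0.075], [0.003, 0.16, 0.078]]
2641
((-1.0652046203613281, -100.85252380371094), (28.512619018554688, 75.70338439941406), 89.3236312866211)
```

View pics/s8.png

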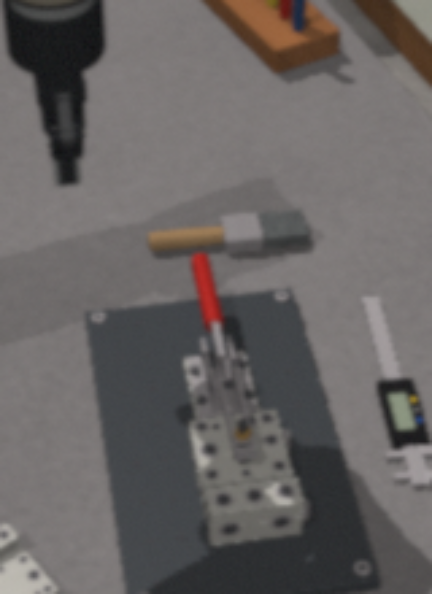

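The side view shows the handle level at (205,290), staying down with the robot clear. The pad is on the block, and the block still measures home and square. Handing in.

```bash
python3 -c "
from plant import env
print(env.hand_in())"
```

```text
the job is handed in; nothing more can be done
None
```

I slid the block home square against all three pins and closed the clamp, whose handle stays down by itself; the three tools were left alone, and the job was handed in at about 13 s with no verdict returned.

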